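# Turn a shoe heel over with the flip jig

### The job

At the cobbler's stall, lay the brown heel with the honey-coloured tread, tread still up, in the pocket of the aluminium flipper plate. Then swing the plate (its handle is the red bar) all the way over, so that the heel is carried round and drops tread-down into the blue-floored nest on the other side, and leave the plate lying over it. Leave the all-black heel where it is.

Things in the scene. Friction and masses are not known exactly. Their poses are not given: they have to be found in the camera images.
- brown_heel_centre (a point): Centre, half-way up, of the loose brown shoe heel with honey-yellow tread: D-shaped block 55 long (x) x 50 wide (y) x 28 mm high (z), about 80 g; flat end at -x (-27.5 mm), round end +x; z points out of the tread, up at the start. Stands on the table near the black heel and a red tin (72 across, 26 high); places vary. Grip it by the parallel sides, 50 mm apart.
- black_heel_centre (a point): Centre of the other heel: same shape, size and axes, but black all over, tread too. To be left where it is.
- pocket (a point): Middle of the floor of the black-walled pocket in the flipper plate, 50 mm above the table at the start; turns with the plate. x along the hinge, y away from it (hinge axis at y -58.5 mm, same height), z out of the pocket. Inside 73 (y) x 66 mm (x): heel lies lengthwise along y, either way round. Walls 24 mm high at the hinge, 12 mm far; sides only 12 mm high stubs, 47 mm finger gap between.
- bar (a point): Middle of the plate's red round handle bar, axes as the pocket's: 12 mm thick, along x, 68 mm free between its stems, 36 mm free between bar and plate edge (y). 160 mm from the hinge axis and level with it at the start, 50 mm above the table. Pinch it from above, jaws across it; it turns in the grip and goes over on a 160 mm circle about the hinge. About 2 N moves it.
- nest (a point): Middle of the nest's blue floor, 16 mm above the table; fixed. The nest is a tray on the green jig base (250 x 110 mm, fixed). x along the hinge, y towards the hinge, z up; hinge axis at y +59, z +34 mm. Inside 72 (x) x 81 mm (y), pale rim 8 mm high. A heel lying flat in it has its centre at z 14 mm, free of the turned-over plate. Past upright, the heel drops out of the pocket by itself.
- flipper (a joint): Angle of the aluminium flipper plate about the hinge, rad: 0 = flat, pocket up, at the start (on the robot's left of the hinge); 1.57 = upright; 3.14 = fully over, resting upside down above the nest. Turns freely; its weight lays it down on either side.
Not all that is in view belongs to the job. Of the things that look like the part that bears brown_heel_centre, the smallest one is meant.

How it is judged (in metres and radians):
On the way, in this order (a step that is already met when the one before it is completed fails the run):
1. the brown heel lies in the pocket of the flat plate, tread up (value of joint flipper below 0.1 rad and horizontal distance between brown_heel_centre and pocket below 0.016 m and z of brown_heel_centre in the frame of pocket between 0.01 and 0.018 m and angle between brown_heel_centre's own z axis and vertical below 0.1 rad), for 0.2 s.
2. the plate carries the heel up on the swing (value of joint flipper between 0.8 and 2.2 rad and height (world z) of brown_heel_centre above 0.085 m and distance between brown_heel_centre and pocket below 0.035 m), for 0.1 s.
At the end, for the whole second after the job is handed in: Plate fully over (above 3.0 rad). Brown heel at rest in the nest, tread down within 10 degrees; centre within 16 mm along and 20 mm across the hinge of the nest middle, within 5 mm of seated height. Black heel within 30 mm of its start (value of joint flipper above 3 rad and x of brown_heel_centre in the frame of nest between -0.016 and 0.016 m and y of brown_heel_centre in the frame of nest between -0.02 and 0.02 m and z of brown_heel_centre in the frame of nest between 0.009 and 0.019 m and angle between brown_heel_centre's own z axis and vertical above 2.967 rad and linear speed of brown_heel below 0.02 m/s and distance of black_heel_centre from where it was at the start of the episode below 0.03 m); the robot touches nothing.
It fails at once if the black heel is moved by more than 30 mm (distance of black_heel_centre from where it was at the start of the episode above 0.03 m).
It also fails if it takes over 61 s, if anything falls off the work surface, if the arm or the gripper's body presses on something with over 40 N, if the wrist force passes 120 N, or if a joint passes its speed limit or range.

### The arm

A 6-joint arm with a two-finger parallel gripper is mounted at the origin on the work surface. World frame = base frame: x ahead of the robot, y to its left, z up, the work surface at z = 0. Lengths are in mm, angles in rad, forces in N, time in s.
With the tool pointing down it reaches from about 350 to 775 mm from the base axis. Payload 7.3 kg.
Tool frame: the origin (TCP) lies at the very end of the fingers, on their centre line; the grasp point (between the pads) lies 19 mm behind it; z points along the fingers, y is the line along which they close (so a half turn about z gives the same grasp; the last joint's range is limited). The gripper opens to 92 mm and grips with 3 to 60 N. Pads are 19 mm wide; open, the fingers measure 130 mm over their backs; the gripper's body (75 mm by 190 mm) begins 47 mm behind the grasp point.
Start: joints at [-1.451, 0.342, 1.524, -0, 1.275, -0.146], TCP at [137.93, -506.577, 226.741] pointing down, gripper open.
Joint ranges: [-2.53, 2.53], [-0.77, 2.02], [0.04, 2.7], [-1, 4.14], [0.28, 2.66], [-3.11, 3.11]. Speed limits (rad/s): [2.57, 2.57, 3.14, 3.14, 3.14, 3.14].

### API

Orientations are given as [roll, pitch, yaw] about the fixed x, y, z axes, in that order (R = Rz(yaw) Ry(pitch) Rx(roll)).
In Python, from plant import bot gives the robot as it stands.
- The arm moves only by the tool jog_arm, never from a script. Its argument "targets" is a list of rows, each an object with "xyz": the shift along the tool's x, y, z as a fraction of full scale, a list of three; "spin": the turn about the tool's z as a fraction of full scale. In form: [{"xyz": [x, y, z], "spin": spin}, ...]. A call has exactly 10 rows; each row shifts and turns the commanded pose from where the row before left it, along the tool's axes as they then stand; what a row does not reach is not made up. Full scale, the value 1, is 80 mm for a shift and 0.1 rad for a turn. A row lasts 1/8 s, in which the tool goes at most 62.5 mm and 10.7 degrees, less where a joint would pass 70% of its speed; a pose out of reach is approached as far as the arm can. A call with a number of a shift or a turn outside -1 to 1 is refused whole. A call with a gripper value outside its range is refused whole. "gripper" is the opening in per cent of the stroke, from 0 (shut) to 100 (fully open), set as the call begins (left out, the last holds). The fingers move at their own pace and stop on an object; the grip force is fixed at half the most. Time passes only in rows, so rows that do not move let the fingers close, or fill a call up. It gives the time, the measured TCP pose, the force, the opening and the grip force at its end, in the units of the state.
- bot.get_obs(): the state, without advancing time (a new reading comes with each control period).
- bot.capture(name): name is "scene" or "side" or "wrist"; returns the picture (384x512x3 uint8, blue, green, red); there is no depth.
- bot.get_calibration(name): a dict with "vfov" (degrees; the focal length in pixels is half the picture's height over the tangent of half this angle, whatever the lens; pixels are square), "cx", "cy" (the principal point, pixels), "eye" and "rotation" of the camera in the world. Camera axes: x right, y down, z forward; pixel columns grow to the right and rows downward; lengths in mm; the calibration is good to about 2 mm. A picture is of the moment at which its call begins: read the wrist's pose just before it. get_calibration takes no time and is no camera call; for the wrist camera it gives the pose at the moment of the call.
- bot.close_job(): hands the job in; it is judged then, once.
The state is a dict: "time": time; "joint_positions": joint angles; "dq": joint speeds; "tau": joint torques, N m; "tool_pos": TCP position; "tcp_rot": TCP orientation; "contact_force": force on the tool from outside, world axes, zero at the start; "moment": the same for the moment, N m; "grip_width": finger opening in mm; "finger_force": force on a finger pad.
Only numpy, scipy, OpenCV 4.12 (cv2) and the standard library are available. Lean on these libraries where they do the work, as an engineer would, in place of code of your own. Each camera call takes 0.05 s, during which the arm holds its last target. There are 200 camera calls.

## Working session

There is one attempt and no reset: what is moved stays moved. The work goes in short steps, Python scripts to look and compute and a tool call to move; the robot and the scene stay as the last step left them, time stands still between calls to the robot, and variables do not carry over. Pictures are saved under pics/ and viewed, at most 12 in all, crops included, and the job is handed in when it is done.

Besides the shell and the picture viewer there is one more tool, called after "Request:" by a JSON object that holds its "name" and its "arguments". jog_arm: Moves the arm, as the interface text tells. Shift numbers are shares of 80 mm and turn numbers shares of 0.1 rad, none past 1 either way. Its arguments: {"type":"object","properties":{"targets":{"type":"array","items":{"type":"object","properties":{"xyz":{"type":"array","items":{"type":"number"}},"spin":{"type":"number"}}}},"gripper":{"type":"number"}},"required":["targets"]}

```bash
mkdir -p pics
cat > h.py <<'E'
import numpy as np, cv2
from plant import bot
def cal(n):
    c=bot.get_calibration(n); return c
def ray(c,u,v,H=384):
    f=H/2/np.tan(np.radians(c["vfov"])/2)
    d=np.array(c["rotation"])@np.array([(u-c["cx"])/f,(v-c["cy"])/f,1]); return np.array(c["eye"]),d
def plane(c,u,v,z):
    e,d=ray(c,u,v); return e+d*(z-e[2])/d[2]
def proj(c,p):
    f=192/np.tan(np.radians(c["vfov"])/2); q=np.array(c["rotation"]).T@(np.array(p)-np.array(c["eye"])); return q[:2]/q[2]*f+[c["cx"],c["cy"]]
E
python3 - <<'E'
from h import *
for n in("scene","side"):
    im=bot.capture(n); cv2.imwrite(f"pics/{n}0.png",im); c=cal(n); print(n,c)
a=cv2.imread("pics/scene0.png");b=cv2.imread("pics/side0.png")
cv2.imwrite("pics/s.png",cv2.resize(a,(800,600)))
cv2.imwrite("pics/t.png",cv2.resize(b,(800,600)))
o=bot.get_obs();print(o)
E
```

```text
scene {'vfov': 46.0222101792955, 'cx': 251.60281984522584, 'cy': 184.40745016868388, 'eye': array([1090.10462201,  512.64053691,  831.93357916]), 'rotation': array([-2.41430437, -0.00378307,  2.15928096])}
side {'vfov': 43.66609545092372, 'cx': 257.7087932522935, 'cy': 191.01892377968355, 'eye': array([455.50810238, 840.00318845, 628.60229571]), 'rotation': array([-2.21986294,  0.00926789, -3.06940315])}
{'time': 0.1, 'joint_positions': array([-1.45094890e+00,  3.42617473e-01,  1.52489858e+00, -2.35135951e-06,
        1.27538375e+00, -1.45958523e-01]), 'dq': array([ 5.47283438e-04, -2.67341702e-03, -2.88293204e-03,  2.58873013e-04,
        8.33155572e-04, -4.11361779e-05]), 'tau': array([ 1.85605873e-03, -4.32003736e+01, -2.44696552e+01,  7.19701289e-02,
        5.26245323e-02, -3.89645811e-05]), 'tool_pos': array([ 137.91042969, -506.20215685,  226.14091377]), 'tcp_rot': array([-3.14029907e+00, -1.87889150e-04,  2.65806512e-01]), 'contact_force': array([0.38573897, 1.13355268, 0.73849463]), 'moment': array([0.0495465 , 0.01083834, 0.03064836]), 'finger_force': 0.0, 'grip_width': 91.88725171593858}
```

View pics/s.png

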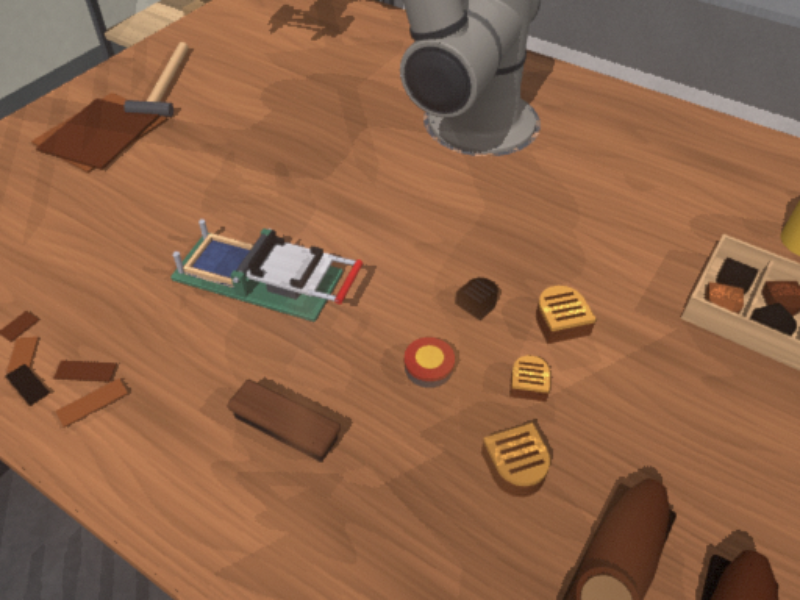

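View pics/t.png

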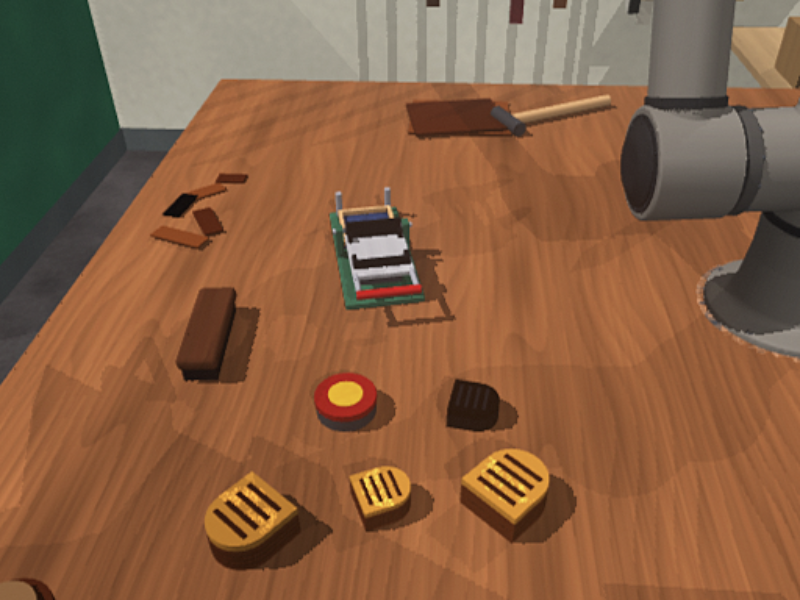

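In the scene view (800x600 scale) there are three honey-treaded heels, at (566,312), (531,376) and (519,455). The black heel is at (480,297), the tin at (430,360) and the red bar at (349,281). The smallest honey heel, at (531,376), looks like the target. In the side view it is at (382,493).

```bash
cat >> h.py <<'E'
from scipy.spatial.transform import Rotation as R
_g=bot.get_calibration
def cal(n):
    c=dict(_g(n)); r=np.array(c["rotation"])
    if r.shape==(3,): c["rotation"]=R.from_euler("xyz",r).as_matrix()
    return c
def blobs(im,lo,hi,amin=60):
    m=cv2.inRange(cv2.cvtColor(im,cv2.COLOR_BGR2HSV),np.array(lo),np.array(hi))
    m=cv2.morphologyEx(m,cv2.MORPH_CLOSE,np.ones((7,7)))
    cs,_=cv2.findContours(m,cv2.RETR_EXTERNAL,cv2.CHAIN_APPROX_NONE)
    return [c[:,0,:] for c in cs if cv2.contourArea(c)>amin]
def onplane(c,k,z): return np.array([plane(c,u,v,z)[:2] for u,v in k])
E
python3 - <<'E'
from h import *
for n in("scene","side"):
    im=cv2.imread(f"pics/{n}0.png"); c=cal(n)
    for nm,lo,hi,z in(("honey",(15,110,110),(32,255,255),28),("red",(0,190,90),(4,255,255),50),("blue",(105,80,30),(130,255,255),16),("green",(60,80,20),(90,255,255),8)):
        for k in blobs(im,lo,hi):
            if nm=="green" and k[:,1].mean()<130: continue
            if n=="side" and nm=="green" and k[:,0].mean()<120: continue
            P=onplane(c,k,z).astype(np.float32); r=cv2.minAreaRect(P)
            print(n,nm,k.mean(0).round(),"rect c",np.round(r[0],1),"size",np.round(r[1],1),"ang",round(r[2],1),"corners" if nm!="honey" else "",cv2.boxPoints(r).round().tolist())
E
python3 -c "
import cv2
a=cv2.imread('pics/scene0.png')[180:330,240:420];b=cv2.imread('pics/side0.png')[120:370,190:370]
cv2.imwrite('pics/c.png',cv2.hconcat([cv2.resize(a,(400,333)),cv2.resize(b,(240,333))]))"
```

```text
scene honey [387. 378.] rect c [732.  558.1] size [23.6 51.2] ang 33.8  [[708.0, 573.0], [736.0, 530.0], [756.0, 543.0], [728.0, 586.0]]
scene honey [332. 290.] rect c [638.7 407.4] size [79.4 73.1] ang 52.4  [[586.0, 398.0], [643.0, 354.0], [692.0, 417.0], [634.0, 461.0]]
scene honey [340. 240.] rect c [516.4 362.1] size [59.8 51.7] ang 22.7  [[479.0, 374.0], [499.0, 327.0], [554.0, 350.0], [534.0, 397.0]]
scene honey [275. 228.] rect c [571.4 230.6] size [37.9 37.6] ang 33.9  [[545.0, 236.0], [566.0, 204.0], [598.0, 226.0], [577.0, 257.0]]
scene honey [361. 197.] rect c [380.1 347.5] size [81.7 71.8] ang 47.9  [[326.0, 341.0], [379.0, 293.0], [434.0, 354.0], [381.0, 402.0]]
scene honey [508. 147.] rect c [ 10.1 585.9] size [137.5  28.8] ang 12.8  [[-60.0, 585.0], [-54.0, 557.0], [80.0, 587.0], [74.0, 615.0]]
scene blue [141. 165.] rect c [ 585.1 -154. ] size [59.7 65.8] ang 15.1 corners [[548.0, -130.0], [565.0, -194.0], [623.0, -178.0], [605.0, -114.0]]
scene green [166. 191.] rect c [605.3 -49.5] size [26.1 79. ] ang 12.8 corners [[584.0, -14.0], [601.0, -91.0], [627.0, -85.0], [
[... 860 characters left out ...]
 36.] rect c [-308.8 -966.5] size [532.8  48.7] ang 71.4  [[-417.0, -1211.0], [-371.0, -1227.0], [-201.0, -722.0], [-247.0, -706.0]]
side red [221. 254.] rect c [566.8 259.2] size [67.  72.4] ang 5.8 corners [[530.0, 292.0], [537.0, 220.0], [604.0, 227.0], [596.0, 299.0]]
side red [249. 186.] rect c [534.8  64.7] size [84.1 16.3] ang 13.4 corners [[492.0, 63.0], [496.0, 47.0], [578.0, 67.0], [574.0, 82.0]]
side blue [234. 139.] rect c [ 592.9 -174.4] size [66.4 16. ] ang 13.8 corners [[559.0, -175.0], [563.0, -190.0], [627.0, -174.0], [623.0, -159.0]]
side green [236. 185.] rect c [583.9  -2.1] size [ 91.4 163.1] ang 48.6 corners [[492.0, 17.0], [615.0, -90.0], [675.0, -22.0], [553.0, 86.0]]
```

View pics/c.png

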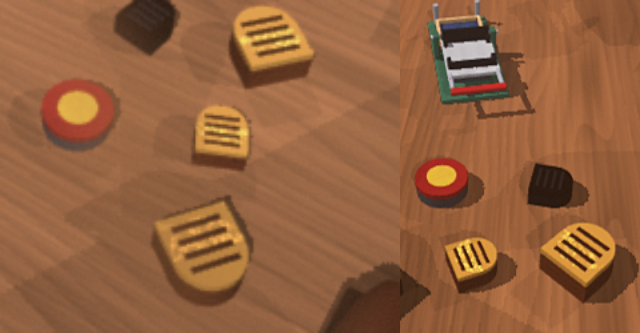

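Confirmed: the small heel at about (516,362) is the target, since the other two are clearly bigger. The bar is near (535,65) and the hinge runs at about 13.3°. Now I'll move, going around the base.

Request:
{"name": "jog_arm", "arguments": {"targets": [{"xyz": [0.54,-0.25,0],"spin": 0},{"xyz": [0.54,-0.25,0],"spin": 0},{"xyz": [0.54,-0.25,0],"spin": 0},{"xyz": [0.54,-0.25,0],"spin": 0},{"xyz": [0.54,-0.25,0],"spin": 0},{"xyz": [0.54,-0.25,0],"spin": 0},{"xyz": [0.54,-0.25,0],"spin": 0},{"xyz": [0.54,-0.25,0],"spin": 0},{"xyz": [0.54,-0.25,0],"spin": -1},{"xyz": [0.54,-0.25,0],"spin": -0.45}], "gripper": 100}}

```text
time: 1.35
tool_pos: [500.0, -195.5, 226.3]
tcp_rot: [-3.141, 0.0, 0.413]
contact_force: [-0.4, -0.6, 1.0]
grip_width: 92.3
finger_force: 0.0
```

```bash
cat > m.py <<'E'
import sys
from h import *
# usage: m.py x y z : shift in tool units (1=80mm) to the goal; prints pose
o=bot.get_obs(); M=R.from_euler("xyz",o["tcp_rot"]).as_matrix()
g=np.array([float(a) for a in sys.argv[1:4]])
print("t",round(o["time"],2),"pos",o["tool_pos"].round(1),"rpy",o["tcp_rot"].round(3),"F",o["contact_force"].round(1),"w",round(o["grip_width"],1))
if len(g): 
    d=M.T@(g-o["tool_pos"])/80; print("tool units",d.round(3),"rows>=",np.ceil(np.linalg.norm(d)/.7))
E
python3 m.py 500 220 226
```

```text
t 1.35 pos [ 500.  -195.5  226.3] rpy [-3.141  0.     0.413] F [-0.4 -0.6  1. ] w 92.3
tool units [ 2.084 -4.757  0.005] rows>= 8.0
```

Request:
{"name": "jog_arm", "arguments": {"targets": [{"xyz": [0.284,-0.606,0],"spin": 0},{"xyz": [0.284,-0.606,0],"spin": 0},{"xyz": [0.284,-0.606,0],"spin": 0},{"xyz": [0.284,-0.606,0],"spin": 0},{"xyz": [0.284,-0.606,0],"spin": 0},{"xyz": [0.284,-0.606,0],"spin": 0},{"xyz": [0.284,-0.606,0],"spin": 0},{"xyz": [0.284,-0.606,0],"spin": 0},{"xyz": [0.284,-0.606,0],"spin": 0},{"xyz": [0.284,-0.606,0],"spin": 0}]}}

```text
time: 2.6
tool_pos: [513.3, 340.3, 226.2]
tcp_rot: [3.141, 0.001, 0.411]
contact_force: [0.3, 0.0, 0.6]
grip_width: 91.4
finger_force: 0.0
```

```bash
python3 - <<'E'
from h import *
c=cal("wrist");im=bot.capture("wrist");cv2.imwrite("pics/w1.png",im)
print(c["eye"],c["rotation"].round(2))
for k in blobs(im,(15,110,110),(32,255,255),500):
    r=cv2.minAreaRect(onplane(c,k,28).astype(np.float32)); print(k.mean(0).round(),[np.round(x,1) for x in r], cv2.boxPoints(r).round(1).tolist())
E
python3 m.py 516 362.5 120
```

```text
[577.76660125 367.72427853 383.14502164] [[ 0.4  -0.89 -0.23]
 [-0.92 -0.39 -0.1 ]
 [-0.    0.25 -0.97]]
[369. 306.] [array([415.6, 122. ]), array([ 12.5, 362.8]), np.float64(23.6)] [[337.3999938964844, 285.79998779296875], [482.3999938964844, -46.79999923706055], [493.8999938964844, -41.79999923706055], [348.79998779296875, 290.79998779296875]]
[200. 241.] [array([414.3, 369.1]), array([34.5, 72.7]), np.float64(23.6)] [[384.0, 395.6000061035156], [413.0, 328.8999938964844], [444.6000061035156, 342.70001220703125], [415.6000061035156, 409.29998779296875]]
[350. 166.] [array([573. , 235.7]), array([38.9, 42.9]), np.float64(0.4)] [[553.4000244140625, 257.0], [553.7000122070312, 214.10000610351562], [592.7000122070312, 214.39999389648438], [592.4000244140625, 257.29998779296875]]
[233. 162.] [array([517.6, 365.6]), array([58.3, 58. ]), np.float64(24.1)] [[479.20001220703125, 380.20001220703125], [502.79998779296875, 327.20001220703125], [556.0, 351.0], [532.4000244140625, 403.8999938964844]]
[239.  41.] [array([647.9, 414.9]), array([86.2, 76. ]), np.float64(52.4)] [[591.5, 404.0], [651.7000122070312, 357.6000061035156], [704.2999877929688, 425.8999938964844], [644.0999755859375, 472.29998779296875]]
t 2.65 pos [512.3 346.3 225.8] rpy [-3.138e+00 -1.000e-03  4.150e-01] F [-3.2  1.9 -0.2] w 91.8
tool units [ 0.123 -0.162  1.323] rows>= 2.0
```

View pics/w1.png

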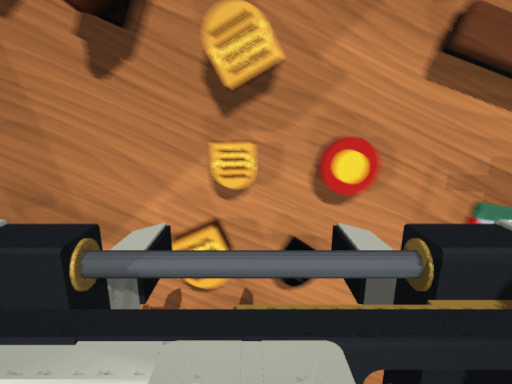

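The wrist view shows the small heel at (233,162) with its flat end up and the jaws square to it. I'm descending part of the way.

Request:
{"name": "jog_arm", "arguments": {"targets": [{"xyz": [0.06,-0.08,0.5],"spin": 0},{"xyz": [0.06,-0.08,0.5],"spin": 0},{"xyz": [0,0,0.5],"spin": 0},{"xyz": [0,0,0.4],"spin": 0},{"xyz": [0,0,0],"spin": 0},{"xyz": [0,0,0],"spin": 0},{"xyz": [0,0,0],"spin": 0},{"xyz": [0,0,0],"spin": 0},{"xyz": [0,0,0],"spin": 0},{"xyz": [0,0,0],"spin": 0}]}}

```text
time: 3.9
tool_pos: [517.4, 354.1, 74.9]
tcp_rot: [3.141, -0.0, 0.411]
contact_force: [0.3, 0.3, -0.5]
grip_width: 91.6
finger_force: 0.0
```

```bash
python3 - <<'E'
from h import *
c=cal("wrist");im=bot.capture("wrist");cv2.imwrite("pics/w2.png",im)
for k in blobs(im,(15,110,110),(32,255,255),500):
    r=cv2.minAreaRect(onplane(c,k,28).astype(np.float32)); print(k.mean(0).round(),[np.round(x,1) for x in r])
E
python3 m.py 516 362.5 8
```

```text
[368. 306.] [array([488.9, 240.6]), array([  7.2, 208.5]), np.float64(23.6)]
[437. 209.] [array([579.2, 234.8]), array([26.1, 39.7]), np.float64(23.6)]
[242. 206.] [array([517.9, 361.2]), array([56. , 50.6]), np.float64(24.6)]
[256.  25.] [array([641.1, 399.6]), array([54.4, 72.5]), np.float64(52.3)]
t 3.95 pos [517.4 354.1  74.8] rpy [ 3.142 -0.     0.411] F [-0.2 -0.  -0.5] w 91.7
tool units [ 0.026 -0.103  0.835] rows>= 2.0
```

Request:
{"name": "jog_arm", "arguments": {"targets": [{"xyz": [0.036,-0.088,0.3],"spin": -0.1},{"xyz": [0,0,0.3],"spin": 0},{"xyz": [0,0,0.235],"spin": 0},{"xyz": [0,0,0],"spin": 0},{"xyz": [0,0,0],"spin": 0},{"xyz": [0,0,0],"spin": 0},{"xyz": [0,0,0],"spin": 0},{"xyz": [0,0,0],"spin": 0},{"xyz": [0,0,0],"spin": 0},{"xyz": [0,0,0],"spin": 0}]}}

```text
time: 5.2
tool_pos: [517.2, 361.7, 7.9]
tcp_rot: [3.142, 0.0, 0.421]
contact_force: [-0.5, -0.1, 0.8]
grip_width: 91.6
finger_force: 0.0
```

Request:
{"name": "jog_arm", "arguments": {"targets": [{"xyz": [0,0,0],"spin": 0},{"xyz": [0,0,0],"spin": 0},{"xyz": [0,0,0],"spin": 0},{"xyz": [0,0,0],"spin": 0},{"xyz": [0,0,0],"spin": 0},{"xyz": [0,0,0],"spin": 0},{"xyz": [0,0,0],"spin": 0},{"xyz": [0,0,0],"spin": 0},{"xyz": [0,0,0],"spin": 0},{"xyz": [0,0,0],"spin": 0}], "gripper": 0}}

```text
time: 6.45
tool_pos: [517.2, 361.7, 7.9]
tcp_rot: [3.142, -0.0, 0.421]
contact_force: [-0.2, 0.4, 0.4]
grip_width: 49.2
finger_force: 30.0
```

Request:
{"name": "jog_arm", "arguments": {"targets": [{"xyz": [0,0,-0.4],"spin": 0},{"xyz": [0,0,-0.6],"spin": 0},{"xyz": [0,0,-0.6],"spin": -1},{"xyz": [0,0,-0.5],"spin": -1},{"xyz": [0,0,0],"spin": -1},{"xyz": [0,0,0],"spin": -1},{"xyz": [0,0,0],"spin": -1},{"xyz": [0,0,0],"spin": -1},{"xyz": [0,0,0],"spin": -1},{"xyz": [0,0,0],"spin": -1}]}}

```text
time: 7.7
tool_pos: [517.0, 361.7, 175.6]
tcp_rot: [-3.141, 0.001, 1.224]
contact_force: [0.0, 0.5, -1.2]
grip_width: 49.7
finger_force: 30.0
```

Request:
{"name": "jog_arm", "arguments": {"targets": [{"xyz": [0,0,0],"spin": -1},{"xyz": [0,0,0],"spin": -1},{"xyz": [0,0,0],"spin": -1},{"xyz": [0,0,0],"spin": -1},{"xyz": [0,0,0],"spin": -1},{"xyz": [0,0,0],"spin": -0.8},{"xyz": [0,0,0],"spin": 0},{"xyz": [0,0,0],"spin": 0},{"xyz": [0,0,0],"spin": 0},{"xyz": [0,0,0],"spin": 0}]}}

```text
time: 8.95
tool_pos: [517.2, 361.7, 175.8]
tcp_rot: [-3.142, 0.0, 1.8]
contact_force: [0.3, 0.2, -1.0]
grip_width: 49.5
finger_force: 30.0
```

```bash
python3 m.py 530 65 178
```

```text
t 8.95 pos [517.2 361.7 175.8] rpy [-3.142  0.     1.8  ] F [ 0.3  0.2 -1. ] w 49.5
tool units [-3.648 -0.688 -0.027] rows>= 6.0
```

Request:
{"name": "jog_arm", "arguments": {"targets": [{"xyz": [-0.537,-0.074,0],"spin": 0},{"xyz": [-0.537,-0.074,0],"spin": 0},{"xyz": [-0.537,-0.074,0],"spin": 0},{"xyz": [-0.537,-0.074,0],"spin": 0},{"xyz": [-0.537,-0.074,0],"spin": 0},{"xyz": [-0.537,-0.074,0],"spin": 0},{"xyz": [-0.537,-0.074,0],"spin": 0},{"xyz": [0,0,0],"spin": 0},{"xyz": [0,0,0],"spin": 0},{"xyz": [0,0,0],"spin": 0}]}}

```text
time: 10.2
tool_pos: [545.3, 60.6, 175.9]
tcp_rot: [3.142, -0.0, 1.802]
contact_force: [0.6, -0.0, -0.8]
grip_width: 49.6
finger_force: 30.0
```

```bash
python3 - <<'E'
from h import *
c=cal("wrist");im=bot.capture("wrist");cv2.imwrite("pics/w3.png",im)
def red(im):
    m=cv2.inRange(cv2.cvtColor(im,cv2.COLOR_BGR2HSV),np.array((0,170,80)),np.array((6,255,255)))|cv2.inRange(cv2.cvtColor(im,cv2.COLOR_BGR2HSV),np.array((172,170,80)),np.array((180,255,255)))
    return [k[:,0] for k in cv2.findContours(m,0,1)[0] if cv2.contourArea(k)>100]
for n,i in (("wrist",im),("scene",cv2.imread("pics/scene0.png")),("side",cv2.imread("pics/side0.png"))):
    cc=c if n=="wrist" else cal(n)
    for k in red(i):
        r=cv2.minAreaRect(onplane(cc,k,50).astype(np.float32)); print(n,k.mean(0).round(),[np.round(x,1) for x in r])
# pocket aluminium check: project expected points
for p in ((558,-34,50),(535,65,50)): print(proj(c,p).round())
E
python3 m.py 545 60 176
```

```text
wrist [242. 183.] [array([537.3,  65.4]), array([85. , 11.9]), np.float64(13.3)]
wrist [319.  27.] [array([571.5, 211.4]), array([65.9, 45.7]), np.float64(13.3)]
scene [274. 229.] [array([588.7, 239.2]), array([66.7, 69. ]), np.float64(85.9)]
side [221. 254.] [array([566.8, 259.4]), array([67.1, 72.9]), np.float64(5.8)]
side [249. 186.] [array([535.1,  64.7]), array([85.9, 19.2]), np.float64(13.6)]
[241. 277.]
[240. 183.]
t 10.25 pos [545.3  60.6 175.9] rpy [ 3.142 -0.     1.802] F [-0.4 -0.5 -1. ] w 49.7
tool units [-0.007 -0.005 -0.001] rows>= 1.0
```

View pics/w3.png

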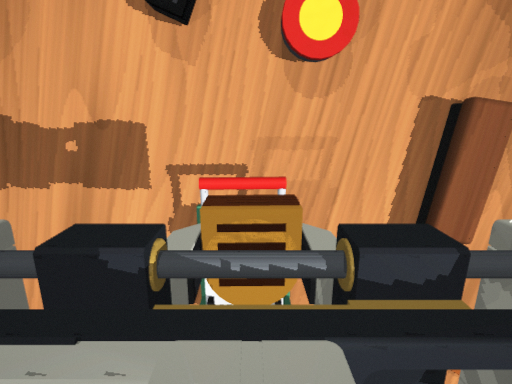

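The wrist view shows the bar at (242,183), which is world (537,65) at 13.3°. The heel is held square with its tread up. The pocket works out at (560,-34).

Request:
{"name": "jog_arm", "arguments": {"targets": [{"xyz": [-0.396,-0.03,0],"spin": 0},{"xyz": [-0.396,-0.03,0],"spin": 0},{"xyz": [-0.396,-0.03,0],"spin": 0},{"xyz": [0,0,0.3],"spin": 0},{"xyz": [0,0,0.3],"spin": 0},{"xyz": [0,0,0.3],"spin": 0},{"xyz": [0,0,0],"spin": 0},{"xyz": [0,0,0],"spin": 0},{"xyz": [0,0,0],"spin": 0},{"xyz": [0,0,0],"spin": 0}]}}

```text
time: 11.5
tool_pos: [560.5, -34.7, 104.7]
tcp_rot: [3.14, 0.001, 1.801]
contact_force: [-0.5, -0.3, -1.2]
grip_width: 49.8
finger_force: 30.0
```

```bash
python3 - <<'E'
from h import *
a=bot.capture("scene");b=bot.capture("side");cv2.imwrite("pics/sc4.png",a);cv2.imwrite("pics/sd4.png",b)
cv2.imwrite("pics/c4.png",cv2.hconcat([cv2.resize(a[110:230,90:250],(400,300)),cv2.resize(b[80:210,170:330],(369,300))]))
E
python3 m.py 560.1 -33.6 59
```

```text
t 11.6 pos [560.3 -34.8 104.4] rpy [3.141 0.    1.801] F [-0.3 -0.6  0.1] w 49.5
tool units [0.015 0.001 0.568] rows>= 1.0
```

View pics/c4.png

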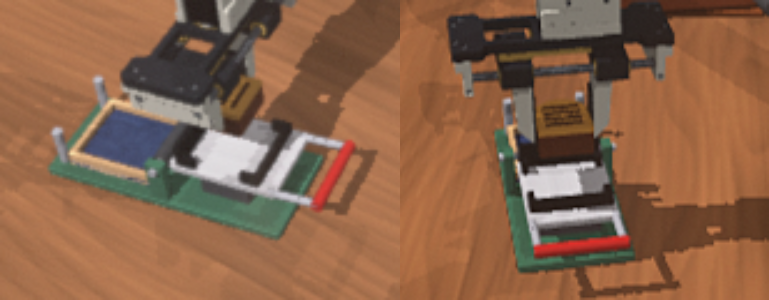

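The heel sits above the pocket, with the hinge wall behind it and the far wall in front. I'm lowering it.

Request:
{"name": "jog_arm", "arguments": {"targets": [{"xyz": [0.015,0,0.2],"spin": 0},{"xyz": [0,0,0.15],"spin": 0},{"xyz": [0,0,0.1],"spin": 0},{"xyz": [0,0,0.08],"spin": 0},{"xyz": [0,0,0.035],"spin": 0},{"xyz": [0,0,0],"spin": 0},{"xyz": [0,0,0],"spin": 0},{"xyz": [0,0,0],"spin": 0},{"xyz": [0,0,0],"spin": 0},{"xyz": [0,0,0],"spin": 0}]}}

```text
time: 12.85
tool_pos: [559.8, -33.6, 58.8]
tcp_rot: [3.141, 0.0, 1.801]
contact_force: [0.6, -0.9, -0.5]
grip_width: 49.5
finger_force: 30.0
```

Request:
{"name": "jog_arm", "arguments": {"targets": [{"xyz": [0,0,0],"spin": 0},{"xyz": [0,0,0],"spin": 0},{"xyz": [0,0,0],"spin": 0},{"xyz": [0,0,0],"spin": 0},{"xyz": [0,0,0],"spin": 0},{"xyz": [0,0,0],"spin": 0},{"xyz": [0,0,-0.3],"spin": 0},{"xyz": [0,0,-0.5],"spin": 0},{"xyz": [0,0,-0.6],"spin": 0},{"xyz": [0,0,0],"spin": 0}], "gripper": 72}}

```text
time: 14.1
tool_pos: [562.0, -33.9, 174.7]
tcp_rot: [3.134, 0.003, 1.801]
contact_force: [-0.0, 0.3, -0.3]
grip_width: 66.1
finger_force: 0.0
```

```bash
python3 - <<'E'
from h import *
a=bot.capture("scene");b=bot.capture("side");cv2.imwrite("pics/sc5.png",a);cv2.imwrite("pics/sd5.png",b)
for n,i in(("scene",a),("side",b)):
    for k in blobs(i,(15,110,110),(32,255,255),40):
        r=cv2.minAreaRect(onplane(cal(n),k,78).astype(np.float32))
        if abs(r[0][1]+34)<60: print(n,[np.round(x,1) for x in r])
cv2.imwrite("pics/c5.png",cv2.hconcat([cv2.resize(a[110:230,90:250],(400,300)),cv2.resize(b[80:210,170:330],(369,300))]))
E
python3 m.py 536.7 65.2 150
```

```text
scene [array([560.9, -34.2]), array([55.4, 59.3]), np.float64(10.2)]
side [array([564.7, -50.8]), array([ 94.8, 105.1]), np.float64(13.7)]
t 14.2 pos [559.6 -33.5 170.7] rpy [3.141 0.    1.801] F [ 0.2 -0.1 -0.9] w 66.1
tool units [1.266 0.002 0.258] rows>= 2.0
```

View pics/c5.png

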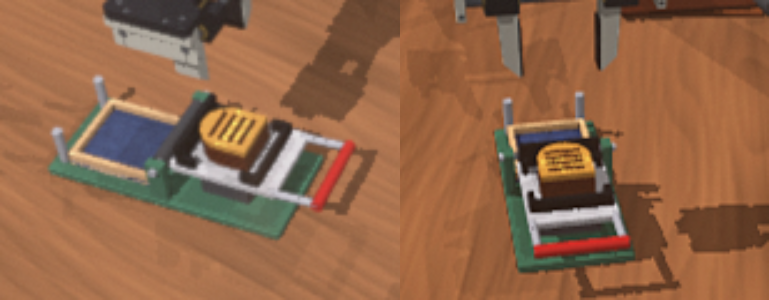

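The heel is seated in the pocket with its tread up, centre about (561,-34). Next I'll move over the bar and turn the jaws across it.

Request:
{"name": "jog_arm", "arguments": {"targets": [{"xyz": [0.633,0,0],"spin": 0},{"xyz": [0.633,0.002,0],"spin": 0},{"xyz": [0,0,0],"spin": 1},{"xyz": [0,0,0],"spin": 1},{"xyz": [0,0,0],"spin": 1},{"xyz": [0,0,0],"spin": 1},{"xyz": [0,0,0],"spin": 1},{"xyz": [0,0,0],"spin": 1},{"xyz": [0,0,0],"spin": 1},{"xyz": [0,0,0],"spin": 1}], "gripper": 34}}

```text
time: 15.45
tool_pos: [535.8, 65.1, 168.7]
tcp_rot: [-3.138, 0.002, 0.997]
contact_force: [0.3, -0.0, -0.1]
grip_width: 31.2
finger_force: 0.0
```

Request:
{"name": "jog_arm", "arguments": {"targets": [{"xyz": [0,0,0],"spin": 1},{"xyz": [0,0,0],"spin": 1},{"xyz": [0,0,0],"spin": 1},{"xyz": [0,0,0],"spin": 1},{"xyz": [0,0,0],"spin": 1},{"xyz": [0,0,0],"spin": 1},{"xyz": [0,0,0],"spin": 1},{"xyz": [0,0,0],"spin": 0.68},{"xyz": [0,0,0],"spin": 0},{"xyz": [0,0,0],"spin": 0}]}}

```text
time: 16.7
tool_pos: [536.4, 65.1, 169.8]
tcp_rot: [-3.141, 0.002, 0.234]
contact_force: [0.1, 0.3, -0.2]
grip_width: 31.3
finger_force: 0.0
```

```bash
python3 m.py 536.7 65.2 32
```

```text
t 16.7 pos [536.4  65.1 169.8] rpy [-3.141e+00  2.000e-03  2.340e-01] F [ 0.1  0.3 -0.2] w 31.3
tool units [7.000e-03 1.000e-03 1.722e+00] rows>= 3.0
```

Request:
{"name": "jog_arm", "arguments": {"targets": [{"xyz": [0.007,0,0.4],"spin": 0},{"xyz": [0,0,0.4],"spin": 0},{"xyz": [0,0,0.3],"spin": 0},{"xyz": [0,0,0.2],"spin": 0},{"xyz": [0,0,0.15],"spin": 0},{"xyz": [0,0,0.15],"spin": 0},{"xyz": [0,0,0.12],"spin": 0},{"xyz": [0,0,0],"spin": 0},{"xyz": [0,0,0],"spin": 0},{"xyz": [0,0,0],"spin": 0}]}}

```text
time: 17.95
tool_pos: [537.8, 65.2, 33.6]
tcp_rot: [3.141, -0.001, 0.233]
contact_force: [0.1, -0.1, -0.5]
grip_width: 31.1
finger_force: 0.0
```

Request:
{"name": "jog_arm", "arguments": {"targets": [{"xyz": [0,0,0],"spin": 0},{"xyz": [0,0,0],"spin": 0},{"xyz": [0,0,0],"spin": 0},{"xyz": [0,0,0],"spin": 0},{"xyz": [0,0,0],"spin": 0},{"xyz": [0,0,0],"spin": 0},{"xyz": [0,0,0],"spin": 0},{"xyz": [0,0,0],"spin": 0},{"xyz": [0,0,0],"spin": 0},{"xyz": [0,0,0],"spin": 0}], "gripper": 0}}

```text
time: 19.2
tool_pos: [537.4, 65.4, 33.2]
tcp_rot: [-3.141, -0.0, 0.233]
contact_force: [-0.9, 4.4, 3.5]
grip_width: 10.4
finger_force: 30.0
```

```bash
python3 m.py
python3 - <<'E'
import numpy as np
# tool y = -yhat; up = -tool z ; 160 mm circle
N=26
t=np.concatenate([np.linspace(0,np.pi,N+1)])
y=160*(1-np.cos(t))/80; z=-160*np.sin(t)/80
for i in range(N): print(i,round(t[i+1],2),(np.diff(y)[i]).round(3),(np.diff(z)[i]).round(3))
E
```

```text
t 19.2 pos [537.4  65.4  33.2] rpy [-3.141 -0.     0.233] F [-0.9  4.4  3.5] w 10.4
0 0.12 0.015 -0.241
1 0.24 0.044 -0.238
2 0.36 0.072 -0.231
3 0.48 0.099 -0.22
4 0.6 0.125 -0.207
5 0.72 0.149 -0.19
6 0.85 0.171 -0.171
7 0.97 0.19 -0.149
8 1.09 0.207 -0.125
9 1.21 0.22 -0.099
10 1.33 0.231 -0.072
11 1.45 0.238 -0.044
12 1.57 0.241 -0.015
13 1.69 0.241 0.015
14 1.81 0.238 0.044
15 1.93 0.231 0.072
16 2.05 0.22 0.099
17 2.17 0.207 0.125
18 2.3 0.19 0.149
19 2.42 0.171 0.171
20 2.54 0.149 0.19
21 2.66 0.125 0.207
22 2.78 0.099 0.22
23 2.9 0.072 0.231
24 3.02 0.044 0.238
25 3.14 0.015 0.241
```

Request:
{"name": "jog_arm", "arguments": {"targets": [{"xyz": [0,0.015,-0.241],"spin": 0},{"xyz": [0,0.044,-0.238],"spin": 0},{"xyz": [0,0.072,-0.231],"spin": 0},{"xyz": [0,0.099,-0.22],"spin": 0},{"xyz": [0,0.125,-0.207],"spin": 0},{"xyz": [0,0.149,-0.19],"spin": 0},{"xyz": [0,0.171,-0.171],"spin": 0},{"xyz": [0,0.19,-0.149],"spin": 0},{"xyz": [0,0,0],"spin": 0},{"xyz": [0,0,0],"spin": 0}]}}

```text
time: 20.45
tool_pos: [553.3, 0.2, 167.1]
tcp_rot: [-3.138, -0.003, 0.233]
contact_force: [-5.5, 13.6, 18.2]
grip_width: 10.9
finger_force: 30.0
```

```bash
python3 - <<'E'
from h import *
a=bot.capture("scene");b=bot.capture("side")
cv2.imwrite("pics/c6.png",cv2.hconcat([cv2.resize(a[70:230,80:280],(400,320)),cv2.resize(b[60:210,170:330],(341,320))]))
E
python3 m.py
```

```text
t 20.55 pos [5.533e+02 4.000e-01 1.671e+02] rpy [-3.138e+00 -3.000e-03  2.330e-01] F [-5.4 13.  17.9] w 11.0
```

View pics/c6.png

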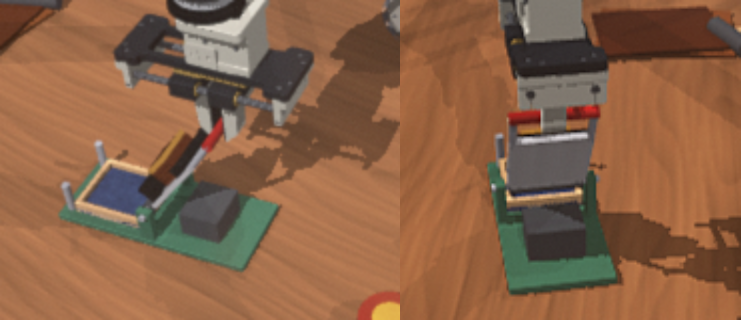

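The plate is at about 0.97 rad and the heel is staying in the pocket. The force is a radial outward push, so I'll shift up slightly and continue.

Request:
{"name": "jog_arm", "arguments": {"targets": [{"xyz": [0,-0.01,-0.03],"spin": 0},{"xyz": [0,0.207,-0.125],"spin": 0},{"xyz": [0,0.22,-0.099],"spin": 0},{"xyz": [0,0.231,-0.072],"spin": 0},{"xyz": [0,0.12,-0.022],"spin": 0},{"xyz": [0,0,0],"spin": 0},{"xyz": [0,0,0],"spin": 0},{"xyz": [0,0,0],"spin": 0},{"xyz": [0,0,0],"spin": 0},{"xyz": [0,0,0],"spin": 0}]}}

```text
time: 21.8
tool_pos: [568.0, -62.5, 193.5]
tcp_rot: [3.14, -0.001, 0.232]
contact_force: [-0.2, 2.8, 8.5]
grip_width: 11.1
finger_force: 30.0
```

Request:
{"name": "jog_arm", "arguments": {"targets": [{"xyz": [0,0.118,-0.032],"spin": 0},{"xyz": [0,0.241,-0.015],"spin": 0},{"xyz": [0,0.241,0.015],"spin": 0},{"xyz": [0,0.238,0.044],"spin": 0},{"xyz": [0,0.231,0.072],"spin": 0},{"xyz": [0,0.22,0.099],"spin": 0},{"xyz": [0,0.207,0.125],"spin": 0},{"xyz": [0,0.19,0.149],"spin": 0},{"xyz": [0,0.171,0.171],"spin": 0},{"xyz": [0,0.149,0.19],"spin": 0}]}}

```text
time: 23.05
tool_pos: [604.4, -218.8, 126.0]
tcp_rot: [-3.141, 0.001, 0.233]
contact_force: [0.4, 0.5, -0.0]
grip_width: 11.1
finger_force: 30.0
```

```bash
python3 - <<'E'
from h import *
a=bot.capture("scene");b=bot.capture("side")
cv2.imwrite("pics/c7.png",cv2.hconcat([cv2.resize(a[70:230,60:260],(400,320)),cv2.resize(b[40:190,170:330],(341,320))]))
E
python3 m.py
```

```text
t 23.15 pos [ 604.5 -219.5  124.9] rpy [-3.141e+00  1.000e-03  2.320e-01] F [ 2.  -0.7  0. ] w 11.1
```

View pics/c7.png

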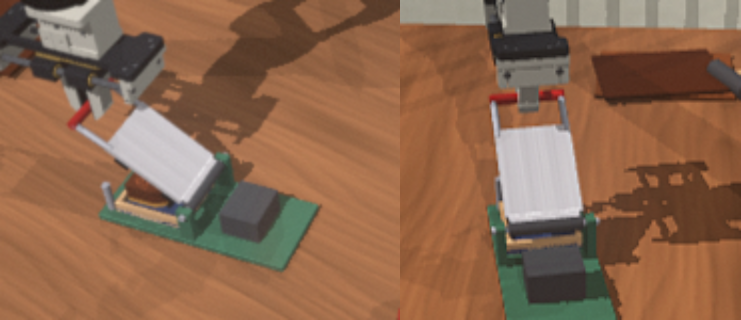

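The plate is at about 2.5 rad and the heel has dropped into the nest beneath it. I'll lay the plate down.

Request:
{"name": "jog_arm", "arguments": {"targets": [{"xyz": [0,0.125,0.207],"spin": 0},{"xyz": [0,0.099,0.22],"spin": 0},{"xyz": [0,0.072,0.231],"spin": 0},{"xyz": [0,0.03,0.13],"spin": 0},{"xyz": [0,0.014,0.108],"spin": 0},{"xyz": [0,0.01,0.1],"spin": 0},{"xyz": [0,0.005,0.08],"spin": 0},{"xyz": [0,0,0],"spin": 0},{"xyz": [0,0,0],"spin": 0},{"xyz": [0,0,0],"spin": 0}]}}

```text
time: 24.4
tool_pos: [610.9, -245.7, 43.0]
tcp_rot: [3.141, -0.0, 0.233]
contact_force: [-7.8, 0.6, 10.7]
grip_width: 11.4
finger_force: 30.0
```

Request:
{"name": "jog_arm", "arguments": {"targets": [{"xyz": [0,0,0],"spin": 0},{"xyz": [0,0,0],"spin": 0},{"xyz": [0,0,0],"spin": 0},{"xyz": [0,0,0],"spin": 0},{"xyz": [0,0,0],"spin": 0},{"xyz": [0,0,0],"spin": 0},{"xyz": [0,0,-0.3],"spin": 0},{"xyz": [0,0,-0.5],"spin": 0},{"xyz": [0,0,-0.6],"spin": 0},{"xyz": [0,0,-0.6],"spin": 0}], "gripper": 34}}

```text
time: 25.65
tool_pos: [610.9, -245.6, 202.7]
tcp_rot: [3.142, 0.0, 0.233]
contact_force: [0.9, -0.2, 0.3]
grip_width: 31.0
finger_force: 0.0
```

```bash
python3 - <<'E'
from h import *
a=bot.capture("scene");b=bot.capture("side")
cv2.imwrite("pics/c8.png",cv2.hconcat([cv2.resize(a[110:220,80:220],(430,338)),cv2.resize(b[90:200,190:310],(369,338))]))
for n,i in(("scene",a),("side",b)):
    H=cv2.cvtColor(i,cv2.COLOR_BGR2HSV); m=cv2.inRange(H,np.array((0,170,80)),np.array((6,255,255)))|cv2.inRange(H,np.array((172,170,80)),np.array((180,255,255)))
    for k in cv2.findContours(m,0,1)[0]:
        if cv2.contourArea(k)>40: print(n,[np.round(x,1) for x in cv2.minAreaRect(onplane(cal(n),k[:,0],50).astype(np.float32))])
E
python3 m.py
```

```text
scene [array([588. , 238.4]), array([67.8, 67.5]), np.float64(71.6)]
scene [array([ 601.5, -257. ]), array([87.1, 13.6]), np.float64(13.6)]
side [array([566.7, 259.4]), array([67.6, 72.2]), np.float64(3.6)]
side [array([ 613.9, -264.3]), array([84.3, 25.2]), np.float64(13.8)]
t 25.75 pos [ 613.6 -246.9  208.1] rpy [ 3.134 -0.009  0.233] F [ 0.9  0.  -0.3] w 31.1
```

View pics/c8.png

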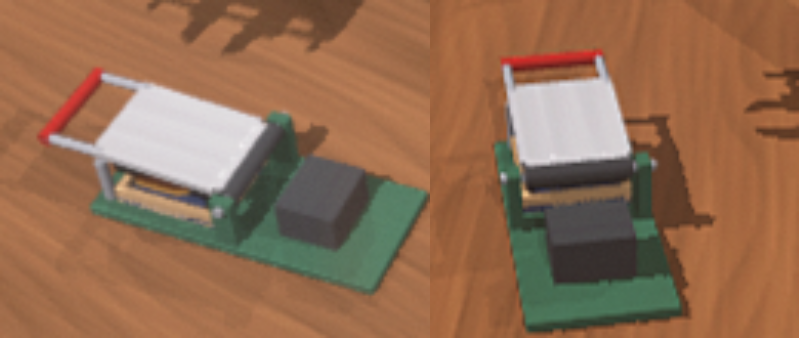

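```bash
python3 - <<'E'
from h import *
a=bot.capture("scene");b=bot.capture("side")
L=[]
for n,i in(("scene",a),("side",b)):
    H=cv2.cvtColor(i,cv2.COLOR_BGR2HSV); m=cv2.inRange(H,np.array((0,170,80)),np.array((6,255,255)))|cv2.inRange(H,np.array((172,170,80)),np.array((180,255,255)))
    m[200:]=0
    k=max(cv2.findContours(m,0,1)[0],key=cv2.contourArea)[:,0]; u=cv2.minAreaRect(k.astype(np.float32))[0]; e,d=ray(cal(n),*u); L.append((e,d/np.linalg.norm(d)))
(e1,d1),(e2,d2)=L
s=np.linalg.lstsq(np.c_[d1,-d2],e2-e1,rcond=None)[0]; print(e1+s[0]*d1,e2+s[1]*d2)
# control: same with initial pictures is side only; project hinge-side expected bar end
for n in("scene","side"): print(proj(cal(n),(610,-246,50)).round(1))
cv2.imwrite("pics/c9.png",cv2.hconcat([cv2.resize(a[150:190,105:165],(480,320),interpolation=cv2.INTER_CUBIC),cv2.resize(b[130:165,210:250],(320,280),interpolation=cv2.INTER_CUBIC).__class__(0) if 0 else cv2.resize(b[125:165,210:250],(320,320),interpolation=cv2.INTER_CUBIC)]))
E
python3 m.py
```

```text
[ 611.38898155 -245.2243662    61.01609907] [ 611.92094091 -244.70912444   60.17925086]
[104.4 146.8]
[230.1 112.6]
t 25.85 pos [ 611.4 -245.8  202.2] rpy [ 3.14e+00 -2.00e-03  2.33e-01] F [0.2 0.3 0.5] w 31.2
```

View pics/c9.png

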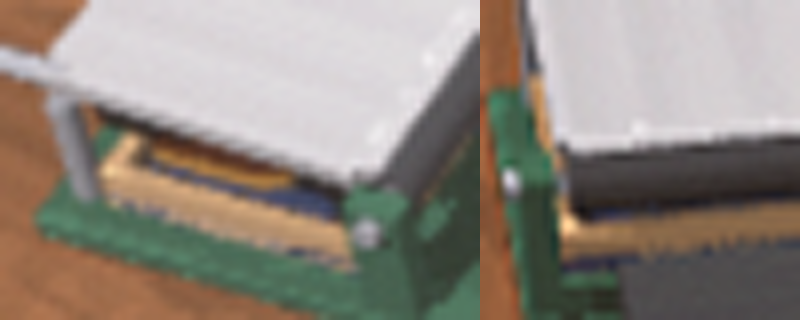

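Run:
```python
from h import *
a=bot.capture("scene");c=cal("scene")
bar0=np.array([537.,65.3]);Y=np.array([-.231,.973]);X=np.array([.973,.231]);h=bar0-160*Y;n=h-59*Y
print("hinge",h,"nest",n)
H=cv2.cvtColor(a,cv2.COLOR_BGR2HSV)
for y in range(164,178): print(y,[tuple(int(q) for q in H[y,x]) for x in (124,128,132,136,140)])
for u,v in((124,170),(142,173.5),(133,173)):
    for z in(16,20): 
        p=plane(c,u,v,z)[:2]-n; print((u,v),z,"x,y nest",(p@X).round(1),(p@Y).round(1))
# predicted outline of near heel bottom edge seated at nest centre, z 16 & 22
for x,y in((25,-27),(25,27)):
    for z in (16,22,44): print((x,y,z),proj(c,(*(n+x*X+y*Y),z)).round(1))
# post/arm check
```

```text
hinge [573.96 -90.38] nest [ 587.589 -147.787]
164 [(158, 6, 167), (160, 7, 219), (165, 5, 219), (158, 5, 216), (156, 6, 217)]
165 [(168, 10, 124), (162, 7, 182), (162, 6, 221), (150, 4, 218), (165, 5, 217)]
166 [(8, 52, 59), (162, 8, 154), (156, 6, 201), (160, 7, 224), (162, 6, 217)]
167 [(9, 121, 76), (8, 70, 80), (170, 9, 163), (156, 6, 213), (144, 6, 220)]
168 [(13, 140, 115), (9, 149, 87), (8, 74, 110), (173, 6, 167), (150, 6, 216)]
169 [(15, 119, 135), (12, 157, 122), (8, 132, 83), (2, 28, 138), (155, 9, 177)]
170 [(177, 26, 97), (16, 142, 167), (12, 151, 113), (6, 109, 89), (4, 28, 144)]
171 [(8, 45, 129), (170, 23, 99), (16, 150, 167), (12, 158, 110), (12, 130, 114)]
172 [(15, 100, 204), (10, 56, 110), (13, 70, 116), (16, 151, 167), (16, 151, 150)]
173 [(14, 104, 199), (14, 101, 199), (158, 28, 108), (13, 66, 116), (11, 66, 112)]
174 [(15, 101, 184), (15, 102, 200), (15, 100, 199), (138, 33, 100), (115, 80, 105)]
175 [(13, 85, 171), (15, 104, 187), (15, 104, 202), (14, 91, 173), (128, 45, 102)]
176 [(174, 20, 125), (14, 98, 182), (14, 101, 186), (15, 100, 198), (15, 92, 171)]
177 [(75, 53, 106), (15, 76, 171), (15, 97, 179), (14, 102, 187), (15, 103, 201)]
(124, 170) 16 x,y nest 25.9 -36.7
(124, 170) 20 x,y nest 28.9 -33.9
(142, 173.5) 16 x,y nest 20.7 11.1
(142, 173.5) 20 x,y nest 23.7 13.6
(133, 173) 16 x,y nest 27.0 -10.5
(133, 173) 20 x,y nest 30.0 -7.9
(25, -27, 16) [127.6 170.7]
(25, -27, 22) [127.1 169.1]
(25, -27, 44) [125.3 162.8]
(25, 27, 16) [146.9 176.4]
(25, 27, 22) [146.4 174.7]
(25, 27, 44) [144.9 168.5]
```

Measured in the nest, the heel lies flat and tread down, about 9 mm off centre along y and about 2 mm along x. The plate is at about 3.08 rad, as the bar height is about 60 mm. Both are within limits and the robot is clear, so I'm handing in.

```bash
python3 -c "
from plant import bot
print(bot.close_job())"
```

```text
the job is handed in; nothing more can be done
None
```

I handed the job in at about 26 s; it gave no verdict. By my measurements the brown heel lies tread-down in the nest about 9 mm off centre, inside the 20 mm limit. The plate is over it at about 3.08 rad (3.0 needed), probably propped slightly by its far wall resting on the heel. I never went near the black heel.

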